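Slide the firing tray home and swing the keeper shut

TASK

Push the larger of the two dark firing trays along the bench, through the open mouth, into the curved aluminium nest until it sits home against the curved back, and then push the swinging steel keeper all the way closed behind it. Slide the tray steadily and flat on the bench, never lifting it, tipping it or flicking it; leave the smaller tray, the jar and the dental model where they are.

Things in the scene. Friction and masses are not known exactly. Their poses are not given: they have to be found in the camera images.
- tray_large: the larger firing tray: a plain dark grey ceramic disc, 96 mm in diameter, 16 mm high (18 mm with the low rings on its top), about 0.2 kg, lying loose and flat on the bench. Origin: centre of its underside. Its yaw does not matter.
- tray_small: the smaller firing tray, a bystander: the same dark disc but 64 mm in diameter, 16 mm high. Origin: centre of its underside. The two trays may stand in either of two places.
- nest: fixed aluminium nest: wall 16 mm high, 12 mm thick, an arc of 50 mm inner radius over 75 deg either side of its +x axis; behind it a bar out to x = 81 mm, 100 mm wide. Origin: centre of the arc, on the bench. Its mouth (97 mm wide) faces its -x; a tray slides in along +x. A cheek 16 mm high at y = 67 to 83 mm runs from x = 19 to -65 mm and carries the keeper. Place and yaw vary.
- seat (a point): on the bench, where the centre of the large tray's underside lies when the tray is home against the curved back (2 mm along the nest's +x from the nest's origin); its axes are the nest's.
- keeper (a joint): keeper angle, rad: 0 = closed at its stop, lying along the nest's -y across the mouth; opens outwards to 2.4 (direction in the nest's frame: -sin, -cos). Starts 1.7 to 2.1, clear of the mouth. Turns on a vertical pivot with slight friction, stays where left. Steel bar 10 mm wide, 5 to 15 mm above the bench, 85 mm from pivot to end post. Closed, about 4 mm clear of a tray that is home.
- keeper_post (a point): on the axis of the upright steel post at the keeper's free end, 20 mm above the bench; the post is 12 mm in diameter and runs from 5 to 37 mm above the bench. Push the post to swing the keeper.
- keeper_pivot (a point): on the keeper's vertical pivot axis, 10 mm above the bench (55 mm along -x and 75 mm along +y from the nest's origin); the pin there is 14 mm in diameter and 24 mm high.
- jar: a closed round glaze jar, 44 mm in diameter and 55 mm high, a bystander. Origin: centre of its underside.
- model: a plaster dental model, 60 by 66 mm and about 35 mm high, a bystander. Origin: centre of its underside.
Not all that is in view belongs to the job. What is shaped like the tray_large but brown is not meant.

How it is judged:
On the way, in this order (a step that is already met when the one before it is completed fails the run):
1. the large tray is home in the nest while the keeper is still open (horizontal distance between tray_large and seat below 0.006 m and value of joint keeper above 0.5 rad), for 0.2 s.
2. the keeper is closed (value of joint keeper below 0.08 rad), for 0.2 s.
At the end, for the whole second after the job is handed in: The large tray lies flat and still on the bench with its centre within 6 mm of the seat, and the keeper is within 0.08 rad of fully closed (horizontal distance between tray_large and seat below 0.006 m and height (world z) of tray_large below 0.004 m and angle between tray_large's own z axis and vertical below 0.05 rad and linear speed of tray_large below 0.01 m/s and value of joint keeper below 0.08 rad); the robot touches nothing.
It fails at once if the large tray is lifted (more than 6 mm) or tipped (more than 0.12 rad) (height (world z) of tray_large above 0.006 m or angle between tray_large's own z axis and vertical above 0.12 rad).
It fails at once if the large tray is flicked (faster than 0.5 m/s) (linear speed of tray_large above 0.5 m/s).
It fails at once if the small tray, the jar or the model is disturbed (moved more than 15 mm) (distance of any of tray_small, jar, model from where it was at the start of the episode above 0.015 m).
It also fails if it takes over 72 s, if anything falls off the work surface, if the arm or the gripper's body presses on something with over 40 N, if the wrist force passes 120 N, or if a joint passes its speed limit or range.

ROBOT

A 6-joint arm with a two-finger parallel gripper is mounted at the origin on the work surface. World frame = base frame: x ahead of the robot, y to its left, z up, the work surface at z = 0. Lengths are in m, angles in rad, forces in N, time in s.
With the tool pointing down it reaches from about 0.375 to 0.9 m from the base axis. Payload 3.1 kg.
Tool frame: the origin (TCP) lies on the centre line of the jaws, within the pads' length; the fingertips stand 25 mm ahead of it and the grasp point (between the pads) lies 6 mm ahead of it (robot.nose_length is the y of the fingertips in the tool frame, in m); y points along the fingers, z is the direction in which the jaws open and shut, and the axes are right-handed (so a half turn about y gives the same grasp; the last joint's range is limited). The gripper opens to 87 mm and grips with 3 to 60 N. Pads are 19 mm wide; open, the fingers measure 117 mm over their backs; the gripper's body (75 mm by 190 mm) begins 51 mm behind the grasp point.
Start: joints at [1.141, 0.527, 1.433, -0, 1.181, -0.178], TCP at [0.155, 0.605, 0.248] pointing down, gripper open.
Joint ranges: [-3.08, 3.08], [-0.75, 2.2], [0.22, 2.44], [-1.43, 4.57], [0, 2.65], [-2.85, 2.85]. Speed limits (rad/s): [2.79, 2.79, 3.14, 3.14, 3.14, 3.14].

INTERFACE

Orientations are given as a unit quaternion [x, y, z, w].
In Python, from rig import robot, eyes, ticket gives the robot as it stands.
- The arm moves only by the tool play_rows, never from a script. Its argument "series" is a list of rows, each a list of 7 numbers: the opening, from 0 (shut) to 1 (fully open), then the shift along the tool's x, y, z scaled (see below), then the turn, a rotation vector about the tool's x, y, z scaled (see below). In form: [[claw, dx, dy, dz, ax, ay, az], ...]. A call has 1 to 12 rows; each row shifts and turns the commanded pose from where the row before left it, along the tool's axes as they then stand; what a row does not reach is not made up. The controller multiplies each number of a shift by 100 mm and each number of a turn by 180 degrees. A row lasts 1/12 s, in which the tool goes at most 41.7 mm and 7.16 degrees, less where a joint would pass 70% of its speed; a pose out of reach is approached as far as the arm can. A call with a number of a shift or a turn outside -1 to 1 is refused whole. A call with a gripper value outside its range is refused whole. The fingers move at their own pace and stop on an object; "grip_force" is the grip in N (left out, the last holds). Time passes only in rows, so rows that do not move let the fingers close. It gives the time, the measured TCP pose, the force and the opening at its end, in the units of the state.
- robot.get_obs(): the state, without advancing time (a new reading comes with each control period).
- eyes.camera(name): name is "side" or "top" or "wrist"; returns the picture (420x560x3 uint8, red, green, blue); there is no depth.
- eyes.camera_params(name): a dict with "K" (3x3 intrinsics, pixels), "rvec" (rotation vector, rad) and "tvec" (3), from world to camera coordinates, as OpenCV has them. Camera axes: x right, y down, z forward; pixel columns grow to the right and rows downward; lengths in m; the calibration is good to about 2 mm. The wrist camera is an equidistant fisheye: a pixel r from the principal point sees the ray r / f radians off the axis. A picture is of the moment at which its call begins: read the wrist's pose just before it. camera_params takes no time and is no camera call; for the wrist camera it gives the pose at the moment of the call.
- ticket.hand_in(): hands the job in, once; it reports no verdict.
The state is a dict: "time": time; "q": joint angles; "joint_velocities": joint speeds; "joint_torque": joint torques, N m; "position": TCP position; "tool_rot": TCP orientation; "ft_force": force on the tool from outside, world axes, zero at the start; "moment": the same for the moment, N m; "grip_width": finger opening in m.
Only numpy, scipy, OpenCV 4.12 (cv2) and the standard library are available. Lean on these libraries where they do the work, as an engineer would, in place of code of your own. Each camera call takes 0.05 s, during which the arm holds its last target.

## Working session

There is one attempt and no reset: what is moved stays moved. The work goes in short steps, Python scripts to look and compute and a tool call to move; the robot and the scene stay as the last step left them, time stands still between calls to the robot, and variables do not carry over. Pictures are saved under pics/ and viewed, and the job is handed in when it is done.

Besides the shell and the picture viewer there is one more tool, called after "Request:" as name(argument=value, ...) on one line, values as JSON. play_rows: Moves the arm, as the interface text tells. Its arguments: {"type":"object","properties":{"series":{"type":"array","items":{"type":"array","items":{"type":"number"}}},"grip_force":{"type":"number"}},"required":["series"]}

```bash
ls; mkdir -p pics
python3 - <<'E'
from rig import robot, eyes, ticket
import cv2
print(robot.get_obs())
for n in ("side","top","wrist"):
    p=eyes.camera_params(n); print(n,p)
    cv2.imwrite(f"pics/{n}0.png",cv2.cvtColor(eyes.camera(n),cv2.COLOR_RGB2BGR))
E
```

```text
pics
{'time': 0.0, 'q': array([ 1.14148397e+00,  5.28457671e-01,  1.43391192e+00, -4.22899290e-05,
        1.18134873e+00, -1.78468447e-01]), 'joint_velocities': array([ 0.0005124 ,  0.00108966, -0.00062347, -0.00141068,  0.00024517,
       -0.00016371]), 'joint_torque': array([-1.84423741e-03, -4.40039241e+01, -1.76590419e+01,  6.30018348e-02,
        5.80154860e-02, -1.72903806e-04]), 'position': array([0.15481653, 0.60482622, 0.24657371]), 'tool_rot': array([ 0.70227399, -0.08866038,  0.08823699, -0.70083151]), 'ft_force': array([-0.54798977,  0.19655748,  0.80404989]), 'moment': array([ 0.06862975, -0.03814218, -0.02205472]), 'grip_width': 0.08695300944858281}
side {'K': array([[436.46538207,   0.        , 279.74651227],
       [  0.        , 436.46538207, 208.47770927],
       [  0.        ,   0.        ,   1.        ]]), 'rvec': array([ 1.97899561, -0.82658989,  0.46436538]), 'tvec': array([-0.42348708,  0.23990879,  0.71780733])}
top {'K': array([[527.11064395,   0.        , 273.19510284],
       [  0.        , 527.11064395, 216.46792042],
       [  0.        ,   0.        ,   1.        ]]), 'rvec': array([ 2.19498245, -2.14970824,  0.11852874]), 'tvec': array([-0.02122079,  0.60404875,  1.42144096])}
wrist {'K': array([[325.1922621 ,   0.        , 277.4756194 ],
       [  0.        , 325.1922621 , 209.22459648],
       [  0.        ,   0.        ,   1.        ]]), 'rvec': array([-2.2814058 , -1.77050238, -0.26833035]), 'tvec': array([-0.62533921, -0.03495868,  0.39295197])}
```

View pics/top0.png

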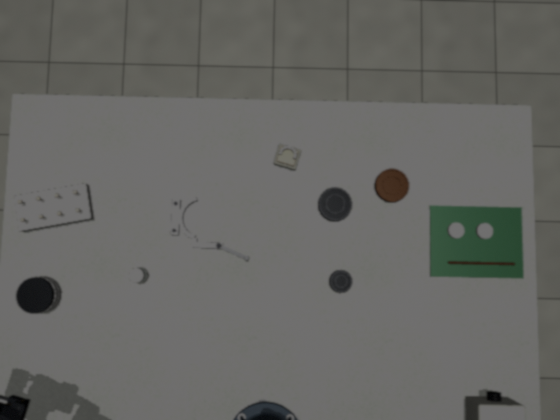

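View pics/side0.png

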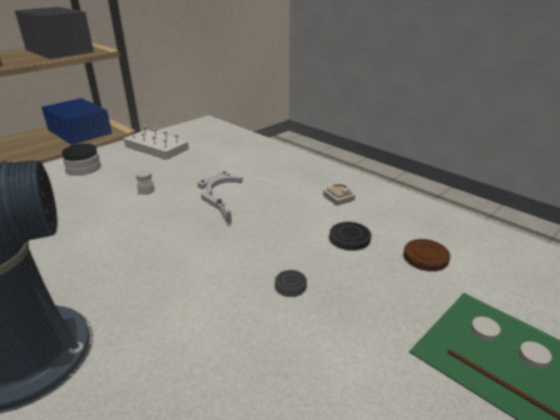

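View pics/wrist0.png

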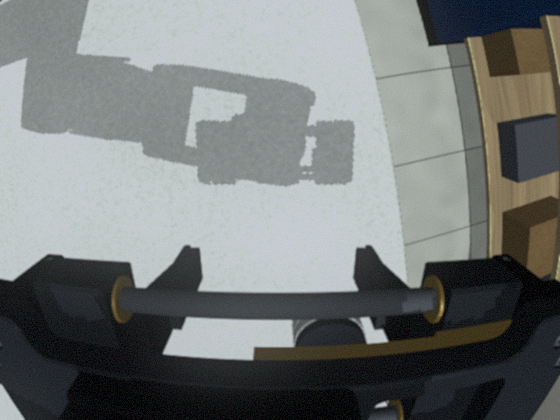

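The top view shows these things that could be taken for the large tray:
- Dark disc at (335,204), about 35 px.
- Dark disc at (340,281), about 23 px, which is the small tray.
- Brown disc at (391,185), which is not meant.
- Black-lidded tub at (36,295), a distractor.

By colour and size the target is (335,204). The nest is near (192,218) with its mouth to the right, the keeper pivot near (219,246) and its post near (248,260). I'll crop closely and measure.

```bash
cat > h.py <<'E'
import numpy as np, cv2
from rig import robot, eyes, ticket
def ray(name,uv,p=None):
    p=p or eyes.camera_params(name)
    R=cv2.Rodrigues(np.array(p["rvec"]))[0]; t=np.array(p["tvec"]).ravel(); K=p["K"]
    x=(uv[0]-K[0,2])/K[0,0]; y=(uv[1]-K[1,2])/K[1,1]
    if name=="wrist":
        r=np.hypot(x,y); d=np.array([x/r*np.sin(r),y/r*np.sin(r),np.cos(r)]) if r>1e-9 else np.array([0,0,1.])
    else: d=np.array([x,y,1.])
    return -R.T@t, R.T@d
def onz(name,uv,z,p=None):
    c,d=ray(name,uv,p); return c+d*(z-c[2])/d[2]
def proj(name,X,p=None):
    p=p or eyes.camera_params(name)
    R=cv2.Rodrigues(np.array(p["rvec"]))[0]; v=R@np.array(X,float)+np.array(p["tvec"]).ravel(); K=p["K"]
    if name=="wrist":
        th=np.arctan2(np.hypot(v[0],v[1]),v[2]); f=th/np.hypot(v[0],v[1]); x,y=v[0]*f,v[1]*f
    else: x,y=v[0]/v[2],v[1]/v[2]
    return np.array([K[0,0]*x+K[0,2],K[1,1]*y+K[1,2]])
def bgr(n): return cv2.cvtColor(eyes.camera(n),cv2.COLOR_RGB2BGR)
E
python3 - <<'E'
from h import *
im=cv2.imread("pics/top0.png")
cr=lambda a,b,c,d,s:cv2.resize(im[b:d,a:c],None,fx=s,fy=s,interpolation=cv2.INTER_CUBIC)
g=cr(150,180,270,280,6); g=cv2.convertScaleAbs(g,alpha=1.8)
cv2.imwrite("pics/nestcrop.png",g)
cv2.imwrite("pics/traycrop.png",cv2.convertScaleAbs(cr(260,130,420,300,3.5),alpha=1.8))
gray=cv2.cvtColor(im,cv2.COLOR_BGR2GRAY)
hsv=cv2.cvtColor(im,cv2.COLOR_BGR2HSV)
print(gray[204,335],gray[281,340],gray[230,300])
m=((gray<95)).astype(np.uint8)
n,l,s,c=cv2.connectedComponentsWithStats(m)
for i in range(1,n):
    if 80<s[i][4]<3000:
        q=onz("top",c[i],0.017); ys,xs=np.where(l==i)
        P=np.array([onz("top",(s[i][0]-.5,c[i][1]),.016),onz("top",(s[i][0]+s[i][2]-.5,c[i][1]),.016)])
        print(s[i],c[i].round(1),q.round(4),np.linalg.norm(P[1]-P[0]).round(4))
E
```

```text
40 40 112
[371   0  18  10 101] [379.9   3.9] [ 1.2332 -0.3062  0.017 ] 0.0524
[208  16  39  21 528] [225.   25.4] [1.1572 0.1417 0.017 ] 0.1126
[273 152  27  19 168] [287.6 163.6] [ 0.756  -0.0462  0.017 ] 0.076
[534 154  26  41 460] [544.9 175.4] [ 0.7382 -0.7714  0.017 ] 0.0736
[ 373  168   37   35 1007] [391.2 185.2] [ 0.7009 -0.3376  0.017 ] 0.104
[ 21 184  74  49 387] [ 69.9 215.8] [0.5957 0.5551 0.017 ] 0.2046
[ 317  187   36   35 1003] [334.4 204.1] [ 0.6441 -0.1787  0.017 ] 0.1006
[ 535  190   25  119 2223] [548.5 252.5] [ 0.5215 -0.7743  0.017 ] 0.0697
[138 267  12  17 115] [143.9 275.2] [0.4362 0.3428 0.017 ] 0.0329
[328 269  25  25 478] [340.  281.1] [ 0.4312 -0.1961  0.017 ] 0.0689
[  15  276   48   38 1490] [ 38.5 294.7] [0.3774 0.6275 0.017 ] 0.1307
[ 539  314   21  106 1914] [549.6 368.9] [ 0.2062 -0.7671  0.017 ] 0.0573
[464 389  59  31 874] [485.1 402.4] [ 0.1145 -0.5897  0.017 ] 0.1596
[233 400  66  20 907] [265.1 411.6] [0.0799 0.0022 0.017 ] 0.177
```

View pics/nestcrop.png

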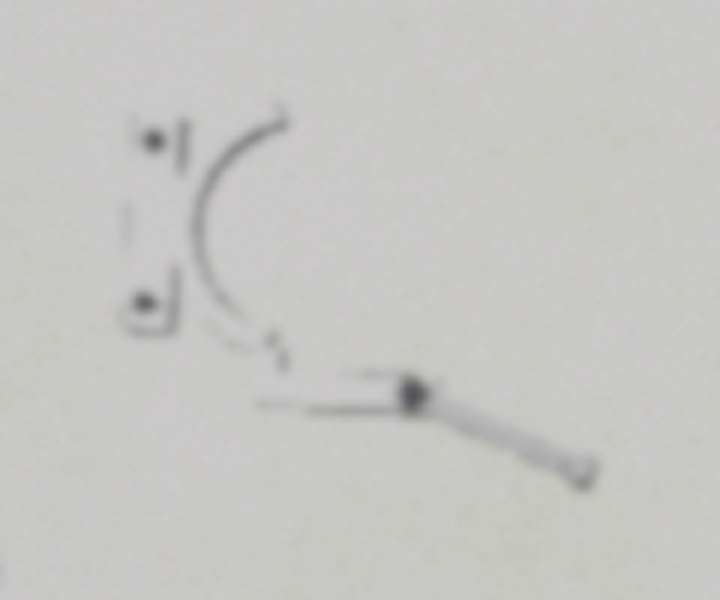

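View pics/traycrop.png

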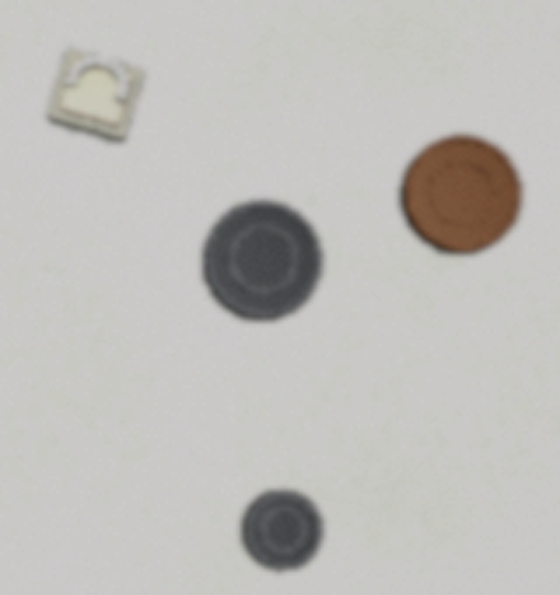

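```bash
cat >> h.py <<'E'
from scipy.spatial.transform import Rotation as Ro
def toolplan(target,yawz=None,pos=None,rot=None,n=None):
    """shift per row in tool units for a world shift; yaw = turn about tool y, in units of 180deg"""
    o=robot.get_obs(); R=Ro.from_quat(o["tool_rot"] if rot is None else rot); p=o["position"] if pos is None else pos
    return R.inv().apply(np.array(target)-p)/0.1
E
python3 - <<'E'
from h import *
U=lambda a,b:(150+a/6-.42,180+b/6-.42)
h1=onz("top",U(152,140),.016);h2=onz("top",U(143,302),.016);pv=onz("top",U(412,393),.024);po=onz("top",U(582,468),.037)
print(h1,h2,pv,po, np.linalg.norm((po-pv)[:2]))
y=(h2-h1)[:2];print(np.linalg.norm(y), np.degrees(np.arctan2(y[1],y[0])))
o=robot.get_obs();R=Ro.from_quat(o["tool_rot"]).as_matrix();print(R.round(3))
p=eyes.camera_params("wrist");c,d=ray("wrist",(p["K"][0,2],p["K"][1,2]));print(c,d,R.T@(c-o["position"]),R.T@d)
# arc end tips
for uv in [(283,122),(275,345)]: print(onz("top",U(*uv),.016))
# arc inner line points
pts=np.array([onz("top",U(*q),.010)[:2] for q in [(200,200),(197,230),(215,180),(243,145),(270,127),(205,268),(220,297),(240,318)]])
A=np.c_[2*pts,np.ones(len(pts))];s=np.linalg.lstsq(A,(pts**2).sum(1),rcond=None)[0];print(s[:2],np.sqrt(s[2]+s[:2]@s[:2]))
E
```

```text
[0.63801806 0.26587584 0.016     ] [0.56254316 0.26705925 0.016     ] [0.52275264 0.14083096 0.024     ] [0.48978008 0.06151057 0.037     ] 0.08590060925565433
0.07548418250337072 179.1017087444381
[[ 0.969 -0.001  0.248]
 [-0.248 -0.002  0.969]
 [-0.    -1.    -0.002]]
[0.07409475 0.62762002 0.38398175] [ 0.28945727 -0.07643511 -0.95413425] [-0.08390727 -0.13717858  0.00166615] [ 2.99630896e-01  9.54054989e-01 -6.35801449e-04]
[0.64775168 0.20541604 0.016     ]
[0.54393876 0.2054558  0.016     ]
[0.59796382 0.19275354] 0.05118036307009942
```

Request:
play_rows(series=[[0.6, 0.345, 0, -0.225, 0, 0, 0], [0.6, 0.345, 0, -0.225, 0, 0, 0], [0.6, 0.345, 0, -0.225, 0, 0, 0], [0.6, 0.345, 0, -0.225, 0, 0, 0], [0.6, 0.345, 0, -0.225, 0, 0, 0], [0.6, 0.345, 0, -0.225, 0, 0, 0], [0.6, 0.345, 0, -0.225, 0, 0, 0], [0.6, 0.345, 0, -0.225, 0, 0, 0], [0.6, 0.345, 0, -0.225, 0, 0, 0], [0.6, 0.345, 0, -0.225, 0, 0, 0], [0.6, 0.345, 0, -0.225, 0, 0, 0], [0.6, 0.345, 0, -0.225, 0, 0, 0]])

```text
time: 1.15
position: [0.49, 0.2393, 0.2474]
tool_rot: [0.702, -0.089, 0.088, -0.702]
ft_force: [0.8, 0.3, -1.1]
grip_width: 0.0524
```

Request:
play_rows(series=[[0.6, 0.345, 0, -0.225, 0, 0, 0], [0.6, 0.345, 0, -0.225, 0, 0, 0], [0.6, 0.345, 0, -0.225, 0, 0, 0], [0.6, 0.345, 0, -0.225, 0, 0, 0], [0.6, 0, 0, 0, 0, 0.038, 0], [0.6, 0, 0, 0, 0, 0.038, 0], [0.6, 0, 0, 0, 0, 0.038, 0], [0.6, 0, 0, 0, 0, 0.038, 0], [0.6, 0, 0, 0, 0, 0.038, 0], [0.6, 0, 0, 0, 0, 0.038, 0], [0.6, 0, 0, 0, 0, 0.038, 0], [0.6, 0, 0, 0, 0, 0.038, 0]])

```text
time: 2.15
position: [0.6002, 0.1197, 0.2471]
tool_rot: [0.581, -0.403, 0.402, -0.581]
ft_force: [0.2, -0.2, -0.4]
grip_width: 0.0522
```

Request:
play_rows(series=[[0.6, 0, 0, 0, 0, 0.038, 0], [0.6, 0, 0, 0, 0, 0.038, 0], [0.6, 0, 0, 0, 0, 0.038, 0], [0.6, 0, 0, 0, 0, 0, 0]])

```text
time: 2.48
position: [0.6002, 0.1197, 0.2472]
tool_rot: [0.501, -0.499, 0.499, -0.501]
ft_force: [-0.4, 0.2, 0.2]
grip_width: 0.0524
```

Run:
```python
from h import *
o=robot.get_obs();print(o["position"],o["q"],Ro.from_quat(o["tool_rot"]).as_matrix().round(3),o["grip_width"])
import pickle
p=eyes.camera_params("wrist");pickle.dump(p,open("w1.pkl","wb"))
cv2.imwrite("pics/w1.png",bgr("wrist"))
for X in [(.598,.193,0),(.523,.138,.02),(.49,.06,.037)]:print(proj("wrist",X,p))
```

```text
[0.60022954 0.11970973 0.24717129] [1.44806078e-02 5.10610930e-01 1.46632343e+00 2.24866546e-05
 1.16544751e+00 9.65511594e-03] [[ 0.005 -0.001  1.   ]
 [-1.     0.     0.005]
 [-0.    -1.    -0.001]] 0.05235655228513639
[276.7291574  119.64999845]
[211.37928473 168.88898286]
[185.24398762 236.91707905]
```

View pics/w1.png

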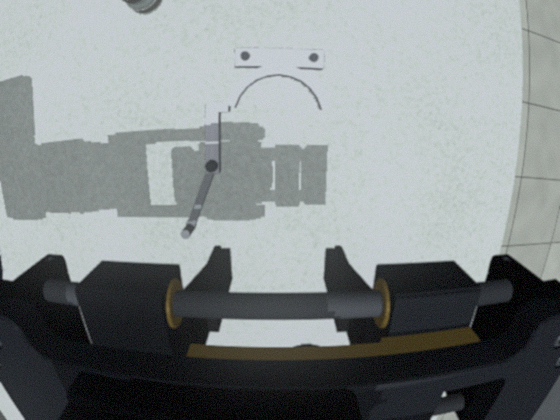

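Nest screws are at (245,56) and (314,58), the pivot at (212,166), the post top at (186,234) and the arc's inner edge peaks at (279,76). I'll refine these.

Run:
```python
from h import *
import pickle
p=pickle.load(open("w1.pkl","rb")); im=cv2.imread("pics/w1.png"); g=cv2.cvtColor(im,cv2.COLOR_BGR2GRAY)
cv2.imwrite("pics/w1c.png",cv2.resize(im[30:250,160:345],None,fx=2.7*1,fy=2.7,interpolation=cv2.INTER_CUBIC))
def dark(c,r,th):
    x,y=c; w=g[y-r:y+r+1,x-r:x+r+1]; ys,xs=np.where(w<th); return (xs.mean()+x-r,ys.mean()+y-r)
h1=dark((245,56),6,100);h2=dark((314,58),6,100);pv=dark((212,166),7,70)
P=lambda uv,z:onz("wrist",uv,z,p)
H1,H2=P(h1,.016),P(h2,.016);V=P(pv,.024);O=P((186,234),.037)
print(h1,h2,pv);print(H1,H2,V,O,np.linalg.norm((O-V)[:2]))
d=(H1-H2)[:2];print(np.linalg.norm(d),np.degrees(np.arctan2(d[1],d[0]))-90)
pts=[]
for c in range(242,318,4):
    col=g[70:108,c].astype(int); r=np.argmin(col); 
    if col[r]<130: pts.append((c,70+r))
print(pts)
q=np.array([P(u,.008)[:2] for u in pts]);A=np.c_[2*q,np.ones(len(q))];s=np.linalg.lstsq(A,(q**2).sum(1),rcond=None)[0];print(s[:2],np.sqrt(s[2]+s[:2]@s[:2]))
```

```text
(np.float64(244.94117647058823), np.float64(55.705882352941174)) (np.float64(313.25), np.float64(57.0)) (np.float64(211.5857142857143), np.float64(165.4))
[0.56245474 0.26691795 0.016     ] [0.63830923 0.26583597 0.016     ] [0.52424316 0.14277042 0.024     ] [0.49131281 0.06376065 0.037     ] 0.08559761404038056
0.07586220392872142 89.1827969642163
[(282, np.int64(75)), (286, np.int64(76)), (298, np.int64(80)), (302, np.int64(82)), (310, np.int64(90)), (314, np.int64(95))]
[0.60020787 0.19823737] 0.04676540913139601
```

View pics/w1c.png

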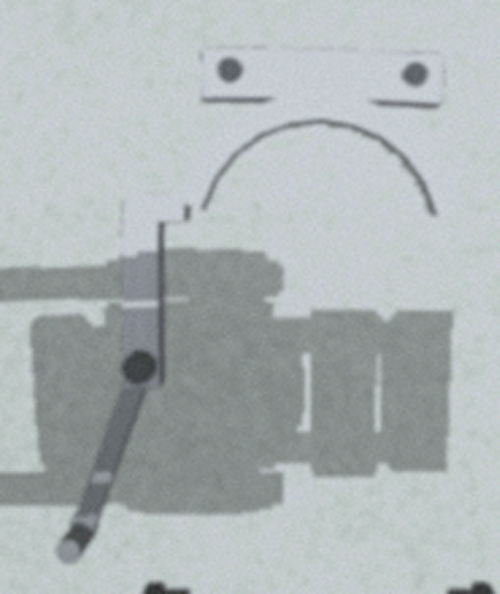

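Request:
play_rows(series=[[0.6, 0.374, 0, 0.044, 0, 0, 0], [0.6, 0.374, 0, 0.044, 0, 0, 0], [0.6, 0.374, 0, 0.044, 0, 0, 0], [0.6, 0.374, 0, 0.044, 0, 0, 0], [0.6, 0.374, 0, 0.044, 0, 0, 0], [0.6, 0.374, 0, 0.044, 0, 0, 0], [0.6, 0.374, 0, 0.044, 0, 0, 0], [0.6, 0.374, 0, 0.044, 0, 0, 0], [0.6, 0.374, 0, 0.044, 0, 0, 0], [0.6, 0.374, 0, 0.044, 0, 0, 0], [0.6, 0, 0, 0, 0, 0, 0]])

```text
time: 3.45
position: [0.6475, -0.2624, 0.2472]
tool_rot: [0.502, -0.497, 0.501, -0.5]
ft_force: [0.8, -0.2, 0.1]
grip_width: 0.0525
```

Request:
play_rows(series=[[0.6, 0, 0.35, 0, 0, 0, 0], [0.6, 0, 0.35, 0, 0, 0, 0], [0.6, 0, 0.35, 0, 0, 0, 0], [0.6, 0, 0.35, 0, 0, 0, 0], [0.6, 0, 0.3, 0, 0, 0, 0], [0.6, 0, 0, 0, 0, 0, 0]])

```text
time: 3.95
position: [0.6423, -0.2512, 0.07]
tool_rot: [0.504, -0.503, 0.493, -0.501]
ft_force: [-1.2, 1.1, -0.9]
grip_width: 0.0519
```

Run:
```python
from h import *
import pickle
o=robot.get_obs();print(o["position"],o["q"].round(3),Ro.from_quat(o["tool_rot"]).as_matrix().round(3),o["grip_width"])
p=eyes.camera_params("wrist");pickle.dump(p,open("w2.pkl","wb"))
cv2.imwrite("pics/w2.png",bgr("wrist"))
print(proj("wrist",(.644,-.179,.016),p))
```

```text
[ 0.64225516 -0.25120798  0.07000084] [-0.534  0.828  1.366 -0.     0.962 -0.544] [[ 0.009 -0.013  1.   ]
 [-1.     0.007  0.009]
 [-0.008 -1.    -0.013]] 0.05193927091038071
[283.88659204 131.99211357]
```

View pics/w2.png

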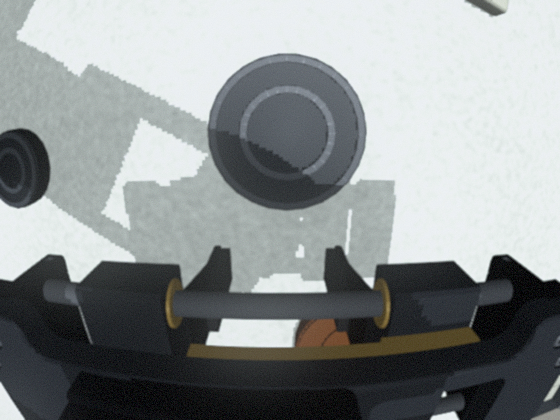

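The tray centre shows at (287,131), 3 px from prediction (about 2 mm), so it lies near x=0.646. It is between the fingers and clear of them, so I'll lower.

Request:
play_rows(series=[[0.6, 0, 0.2, 0.02, 0, 0, 0], [0.6, 0, 0.15, 0.02, 0, 0, 0], [0.6, 0, 0.05, 0, 0, 0, 0], [0.6, 0, 0, 0, 0, 0, 0], [0.6, 0, 0, 0, 0, 0, 0]])

```text
time: 4.42
position: [0.6514, -0.2541, 0.0385]
tool_rot: [-0.502, 0.498, -0.498, 0.502]
ft_force: [-0.3, 0.4, -0.0]
grip_width: 0.0523
```

Run:
```python
from h import *
o=robot.get_obs();print(o["position"],o["ft_force"],Ro.from_quat(o["tool_rot"]).as_matrix().round(3),o["grip_width"])
```

```text
[ 0.65141044 -0.25409961  0.03847584] [-0.28977672  0.43811332 -0.04380599] [[ 0.007  0.001  1.   ]
 [-1.    -0.     0.007]
 [ 0.001 -1.     0.001]] 0.05226581898605932
```

Request:
play_rows(series=[[0.6, 0, 0.05, -0.03, 0, 0, 0], [0.6, 0, 0.03, -0.02, 0, 0, 0], [0.6, 0, 0, 0, 0, 0, 0], [0.6, -0.05, 0, 0, 0, 0, 0], [0.6, -0.05, 0, 0, 0, 0, 0], [0.6, -0.05, 0, 0, 0, 0, 0], [0.6, -0.05, 0, 0, 0, 0, 0], [0.6, -0.05, 0, 0, 0, 0, 0], [0.6, -0.05, 0, 0, 0, 0, 0], [0.6, -0.05, 0, 0, 0, 0, 0], [0.6, -0.05, 0, 0, 0, 0, 0], [0.6, 0, 0, 0, 0, 0, 0]])

```text
time: 5.42
position: [0.6458, -0.2127, 0.0296]
tool_rot: [-0.502, 0.498, -0.498, 0.502]
ft_force: [-0.1, -0.4, 0.8]
grip_width: 0.0521
```

Run:
```python
from h import *
o=robot.get_obs();print(o["position"],o["ft_force"],Ro.from_quat(o["tool_rot"]).as_matrix().round(3),o["grip_width"])
p=eyes.camera_params("wrist")
cv2.imwrite("pics/w3.png",bgr("wrist"))
```

```text
[ 0.64575218 -0.21273118  0.02961612] [-0.05334602 -0.35092855  0.81230904] [[ 0.008 -0.     1.   ]
 [-1.     0.001  0.008]
 [-0.001 -1.    -0.   ]] 0.05214814321848644
```

View pics/w3.png

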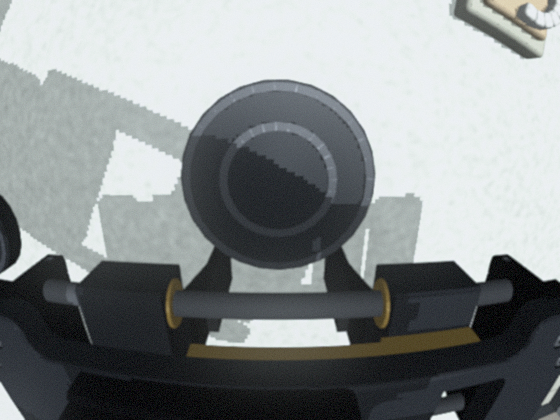

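Tray at (278,173) is cradled by both fingers. I'll push on towards the nest.

Request:
play_rows(series=[[0.6, -0.08, 0, -0.01, 0, 0, 0], [0.6, -0.12, 0, -0.015, 0, 0, 0], [0.6, -0.12, 0, -0.015, 0, 0, 0], [0.6, -0.12, 0, -0.015, 0, 0, 0], [0.6, -0.12, 0, -0.015, 0, 0, 0], [0.6, -0.12, 0, -0.015, 0, 0, 0], [0.6, -0.12, 0, -0.015, 0, 0, 0], [0.6, -0.12, 0, -0.015, 0, 0, 0], [0.6, -0.12, 0, -0.015, 0, 0, 0], [0.6, -0.12, 0, -0.015, 0, 0, 0], [0.6, -0.12, 0, -0.015, 0, 0, 0], [0.6, -0.08, 0, -0.01, 0, 0, 0]])

```text
time: 6.47
position: [0.6274, -0.0764, 0.0295]
tool_rot: [0.502, -0.498, 0.498, -0.502]
ft_force: [0.2, -1.7, 1.4]
grip_width: 0.0522
```

Run:
```python
from h import *
o=robot.get_obs();print(o["position"],o["ft_force"],Ro.from_quat(o["tool_rot"]).as_matrix().round(3),o["grip_width"])
p=eyes.camera_params("wrist")
cv2.imwrite("pics/w4.png",bgr("wrist"))
```

```text
[ 0.6273675  -0.07635266  0.02952925] [ 0.16152586 -1.69509006  1.44025547] [[ 0.008 -0.001  1.   ]
 [-1.     0.     0.008]
 [-0.    -1.    -0.001]] 0.05216617645268208
```

View pics/w4.png

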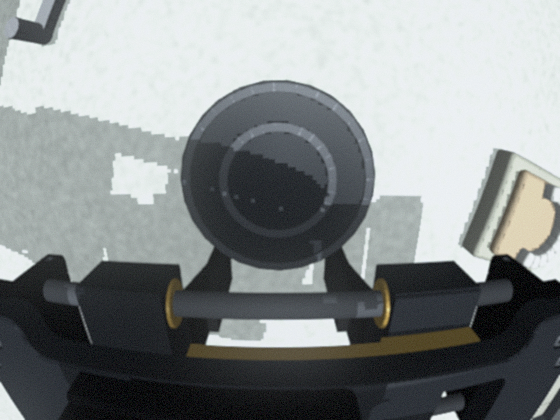

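The tray stays cradled at (278,173), and the post shows at upper left (40,30). Pushing on.

Request:
play_rows(series=[[0.6, -0.08, 0, -0.01, 0, 0, 0], [0.6, -0.12, 0, -0.015, 0, 0, 0], [0.6, -0.12, 0, -0.015, 0, 0, 0], [0.6, -0.12, 0, -0.015, 0, 0, 0], [0.6, -0.12, 0, -0.015, 0, 0, 0], [0.6, -0.12, 0, -0.015, 0, 0, 0], [0.6, -0.12, 0, -0.015, 0, 0, 0], [0.6, -0.12, 0, -0.015, 0, 0, 0], [0.6, -0.12, 0, -0.015, 0, 0, 0], [0.6, -0.12, 0, -0.015, 0, 0, 0], [0.6, -0.12, 0, -0.015, 0, 0, 0], [0.6, -0.08, 0, -0.01, 0, 0, 0]])

```text
time: 7.52
position: [0.6094, 0.0595, 0.0295]
tool_rot: [0.502, -0.498, 0.498, -0.502]
ft_force: [-0.5, -1.2, -1.0]
grip_width: 0.0526
```

Run:
```python
from h import *
o=robot.get_obs();print(o["position"],o["ft_force"],Ro.from_quat(o["tool_rot"]).as_matrix().round(3),o["grip_width"])
p=eyes.camera_params("wrist")
cv2.imwrite("pics/w5.png",bgr("wrist"))
print(onz("wrist",(278,174),.017,p))
```

```text
[0.60940712 0.05951039 0.02949595] [-0.54476066 -1.17188292 -1.02996744] [[ 0.008 -0.001  1.   ]
 [-1.     0.     0.008]
 [-0.    -1.    -0.001]] 0.052592240535386366
[0.60860182 0.11443604 0.017     ]
```

View pics/w5.png

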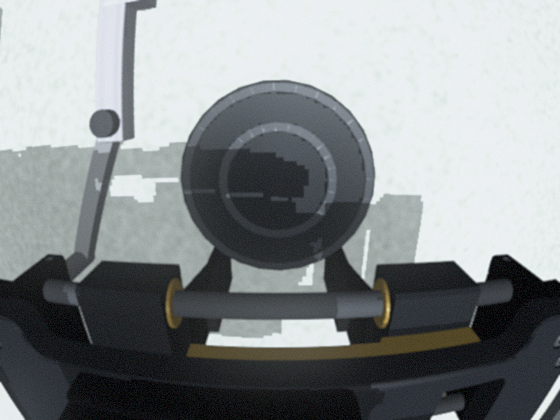

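The tray is at about (0.609, 0.114), with 83 mm left to the seat. The pivot at (104,122) is clear. I'll keep going and slow near home.

Request:
play_rows(series=[[0.6, -0.08, 0, -0.01, 0, 0, 0], [0.6, -0.1, 0, -0.015, 0, 0, 0], [0.6, -0.1, 0, -0.015, 0, 0, 0], [0.6, -0.1, 0, -0.015, 0, 0, 0], [0.6, -0.1, 0, -0.015, 0, 0, 0], [0.6, -0.08, 0, -0.01, 0, 0, 0], [0.6, -0.06, 0, 0, 0, 0, 0], [0.6, -0.04, 0, 0, 0, 0, 0], [0.6, -0.04, 0, 0, 0, 0, 0], [0.6, 0, 0, 0, 0, 0, 0]])

```text
time: 8.4
position: [0.6014, 0.1285, 0.0296]
tool_rot: [-0.502, 0.498, -0.498, 0.502]
ft_force: [0.7, 0.1, -0.5]
grip_width: 0.052
```

Run:
```python
from h import *
o=robot.get_obs();print(o["position"],o["ft_force"],Ro.from_quat(o["tool_rot"]).as_matrix().round(3),o["grip_width"])
p=eyes.camera_params("wrist")
cv2.imwrite("pics/w6.png",bgr("wrist"))
print(onz("wrist",(278,174),.017,p))
```

```text
[0.60141063 0.12853167 0.02955865] [ 0.66570951  0.10987589 -0.54991761] [[ 0.007  0.     1.   ]
 [-1.     0.     0.007]
 [-0.    -1.     0.   ]] 0.05199664424904388
[0.60064178 0.18345438 0.017     ]
```

View pics/w6.png

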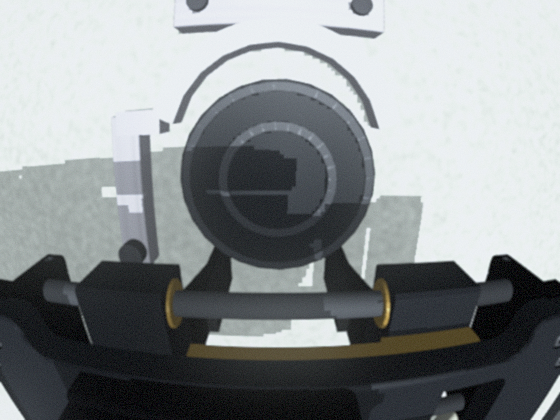

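The tray is centred on the arc, with a gap of about 15–18 mm left. I'll advance slowly and watch the force.

Request:
play_rows(series=[[0.6, -0.03, 0, 0, 0, 0, 0], [0.6, -0.03, 0, 0, 0, 0, 0], [0.6, -0.03, 0, 0, 0, 0, 0], [0.6, -0.02, 0, 0, 0, 0, 0], [0.6, -0.02, 0, 0, 0, 0, 0], [0.6, 0, 0, 0, 0, 0, 0]])

```text
time: 8.95
position: [0.6014, 0.1411, 0.0296]
tool_rot: [-0.502, 0.498, -0.498, 0.502]
ft_force: [-0.4, -0.1, -1.1]
grip_width: 0.0526
```

Request:
play_rows(series=[[0.6, -0.02, 0, 0, 0, 0, 0], [0.6, 0, 0, 0, 0, 0, 0]])

```text
time: 9.12
position: [0.6013, 0.143, 0.0296]
tool_rot: [-0.502, 0.498, -0.498, 0.502]
ft_force: [0.3, -1.4, -0.1]
grip_width: 0.0521
```

Run:
```python
from h import *
o=robot.get_obs();print(o["position"],o["ft_force"],o["grip_width"])
p=eyes.camera_params("wrist")
cv2.imwrite("pics/w7.png",bgr("wrist"))
print(onz("wrist",(278,174),.017,p))
```

```text
[0.60131214 0.14297731 0.02956559] [ 0.30090473 -1.42452129 -0.05531359] 0.052118780698935246
[0.60056242 0.19788873 0.017     ]
```

View pics/w7.png

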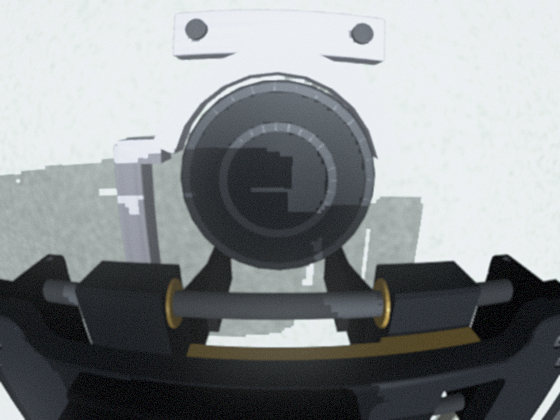

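A gap of about 3 mm remains at the arc's top, image row 74–80. I'll advance in 1 mm steps.

Request:
play_rows(series=[[0.6, -0.01, 0, 0, 0, 0, 0], [0.6, -0.01, 0, 0, 0, 0, 0], [0.6, 0, 0, 0, 0, 0, 0]])

```text
time: 9.42
position: [0.6013, 0.1448, 0.0296]
tool_rot: [0.502, -0.498, 0.498, -0.502]
ft_force: [-0.1, -2.0, -0.5]
grip_width: 0.052
```

Request:
play_rows(series=[[0.6, -0.01, 0, 0, 0, 0, 0], [0.6, 0, 0, 0, 0, 0, 0]])

```text
time: 9.58
position: [0.6013, 0.1457, 0.0296]
tool_rot: [0.502, -0.498, 0.498, -0.502]
ft_force: [-0.4, -1.5, 0.3]
grip_width: 0.0521
```

Request:
play_rows(series=[[0.6, -0.01, 0, 0, 0, 0, 0], [0.6, 0, 0, 0, 0, 0, 0]])

```text
time: 9.75
position: [0.6012, 0.146, 0.0295]
tool_rot: [0.502, -0.498, 0.498, -0.501]
ft_force: [-1.0, -5.1, 0.8]
grip_width: 0.0522
```

The force rises to 5 N at y=0.146, so the tray is home. I'll hold briefly, back straight off, then rise.

Request:
play_rows(series=[[0.6, -0.003, 0, 0, 0, 0, 0], [0.6, 0, 0, 0, 0, 0, 0], [0.6, 0, 0, 0, 0, 0, 0], [0.6, 0.05, 0, 0, 0, 0, 0], [0.6, 0.1, 0, 0, 0, 0, 0], [0.6, 0.2, 0, 0, 0, 0, 0], [0.6, 0.2, 0, 0, 0, 0, 0], [0.6, 0.0, -0.3, 0, 0, 0, 0], [0.6, 0.0, -0.35, 0, 0, 0, 0], [0.6, 0.0, -0.35, 0, 0, 0, 0], [0.0, 0.0, -0.35, 0, 0, 0, 0], [0.0, 0, 0, 0, 0, 0, 0]])

```text
time: 10.75
position: [0.6063, 0.0918, 0.1718]
tool_rot: [-0.498, 0.495, -0.502, 0.505]
ft_force: [0.5, 0.3, 0.4]
grip_width: 0.0451
```

Run:
```python
from h import *
import pickle
o=robot.get_obs();print(o["position"],o["q"].round(3),o["ft_force"],o["grip_width"])
p=eyes.camera_params("wrist");pickle.dump(p,open("w8.pkl","wb"))
cv2.imwrite("pics/w8.png",bgr("wrist"))
```

```text
[0.60630783 0.09180178 0.17183866] [-3.200e-02  5.980e-01  1.544e+00  1.000e-03  9.850e-01 -3.900e-02] [0.5006883  0.31116568 0.35586573] 0.045131607687488584
```

View pics/w8.png

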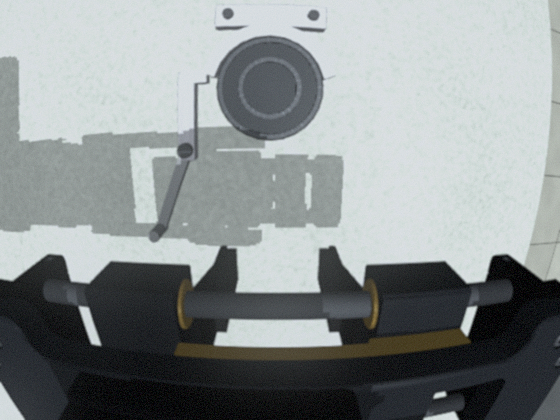

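The tray is seated, centre (270,88), flush with the arc. The keeper pivot is at (185,150) and the post top at (155,236). I'll measure both for the closing sweep.

Run:
```python
from h import *
import pickle
p=pickle.load(open("w8.pkl","rb"));P=lambda u,z:onz("wrist",u,z,p)
V=P((185,150),.024);O=P((155,236),.037);T=P((270,88),.017);print(V,O,T)
d=(O-V)[:2];print(np.linalg.norm(d),np.degrees(np.arctan2(d[1],d[0])))
t=np.arctan2(d[1],d[0])+np.pi/2;print("tangent deg",np.degrees(t))
o=robot.get_obs();print(Ro.from_quat(o["tool_rot"]).as_matrix().round(3),o["position"])
```

```text
[0.52430791 0.1425106  0.024     ] [0.49207317 0.06429303 0.037     ] [0.60059176 0.19640978 0.017     ]
0.08459944868230297 -112.39735943881999
tangent deg -22.397359438819993
[[ 0.006  0.01   1.   ]
 [-1.     0.001  0.006]
 [-0.001 -1.     0.01 ]] [0.6046424  0.09182839 0.16896797]
```

Request:
play_rows(series=[[0.09, 0.04, 0, -0.355, 0, 0, 0], [0.09, 0.04, 0, -0.355, 0, 0, 0], [0.09, 0.04, 0, -0.355, 0, 0, 0], [0.09, 0.04, 0, -0.355, 0, 0, 0], [0.09, 0, 0, 0, 0, 0.039, 0], [0.09, 0, 0, 0, 0, 0.039, 0], [0.09, 0, 0, 0, 0, 0.039, 0], [0.09, 0, 0, 0, 0, 0.039, 0], [0.09, 0, 0, 0, 0, 0.039, 0], [0.09, 0, 0, 0, 0, 0.039, 0], [0.09, 0, 0, 0, 0, 0.039, 0], [0.09, 0, 0, 0, 0, 0.039, 0]])

```text
time: 11.8
position: [0.4588, 0.0751, 0.1634]
tool_rot: [-0.207, 0.677, -0.676, 0.205]
ft_force: [-0.2, -0.3, 0.3]
grip_width: 0.0079
```

Request:
play_rows(series=[[0.09, 0, 0, 0, 0, 0.039, 0], [0.09, 0, 0, 0, 0, 0.039, 0], [0.09, 0, 0, 0, 0, 0.039, 0], [0.09, 0, 0, 0, 0, 0.039, 0], [0.09, 0, 0, 0, 0, 0.039, 0], [0.09, 0, 0, 0, 0, 0.039, 0], [0.09, 0, 0, 0, 0, 0.039, 0], [0.09, 0, 0, 0, 0, 0.039, 0], [0.09, 0, 0, 0, 0, 0, 0]])

```text
time: 12.55
position: [0.4589, 0.0751, 0.1635]
tool_rot: [0.134, 0.694, -0.694, -0.136]
ft_force: [-0.5, 0.5, -0.3]
grip_width: 0.0079
```

Run:
```python
from h import *
o=robot.get_obs();print(o["position"],o["q"].round(3),o["ft_force"],o["grip_width"]);R=Ro.from_quat(o["tool_rot"]).as_matrix();print(R.round(3))
n=np.array([.927,-.375]);T=np.r_[np.array([.492,.064])-.030*n,.047];print(T,toolplan(T).round(3), np.degrees(np.arctan2(-R[1,0],-R[0,0])))
p=eyes.camera_params("wrist")
cv2.imwrite("pics/w9.png",bgr("wrist"))
```

```text
[0.45885738 0.07505632 0.16350743] [-7.900e-02  4.540e-01  1.908e+00  1.000e-03  7.820e-01  1.876e+00] [-0.47361713  0.52576496 -0.31221305] 0.007865748528940671
[[-0.927 -0.002 -0.376]
 [ 0.376  0.001 -0.927]
 [ 0.002 -1.     0.   ]]
[0.46419 0.07525 0.047  ] [-0.052  1.165 -0.022] -22.07145985283846
```

View pics/w9.png

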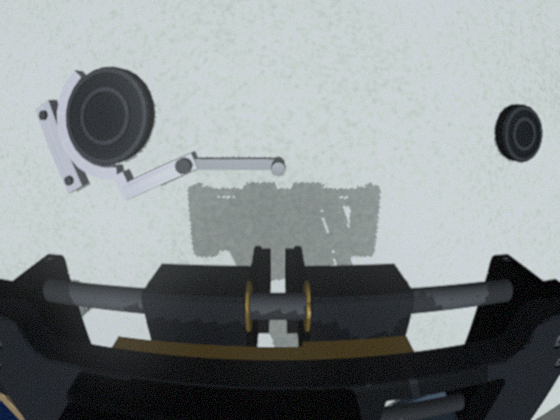

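The post at (278,166) lies dead ahead of the finger gap (column 278). I'll descend behind it.

Request:
play_rows(series=[[0.09, 0, 0.3, -0.01, 0, 0, 0], [0.09, 0, 0.3, -0.01, 0, 0, 0], [0.09, 0, 0.3, 0, 0, 0, 0], [0.09, 0, 0.2, 0, 0, 0, 0], [0.09, 0, 0.05, 0, 0, 0, 0], [0.09, 0, 0, 0, 0, 0, 0], [0.09, 0, 0, 0, 0, 0, 0]])

```text
time: 13.18
position: [0.4606, 0.0769, 0.0497]
tool_rot: [0.134, 0.694, -0.694, -0.134]
ft_force: [0.3, 0.4, 0.1]
grip_width: 0.0075
```

Run:
```python
from h import *
o=robot.get_obs();print(o["position"],o["q"].round(3),o["ft_force"],o["grip_width"]);R=Ro.from_quat(o["tool_rot"]).as_matrix();print(R.round(3))
print((R.T@(np.array([.492,.064,.037])-o["position"])*1000).round(1))
p=eyes.camera_params("wrist")
cv2.imwrite("pics/w10.png",bgr("wrist"))
```

```text
[0.46056772 0.07688604 0.049662  ] [-0.075  0.684  1.972  0.     0.486  1.878] [0.30991015 0.37816363 0.1434547 ] 0.007547257919174537
[[-0.928 -0.    -0.372]
 [ 0.372  0.    -0.928]
 [ 0.    -1.     0.   ]]
[-34.   12.7   0.3]
```

View pics/w10.png

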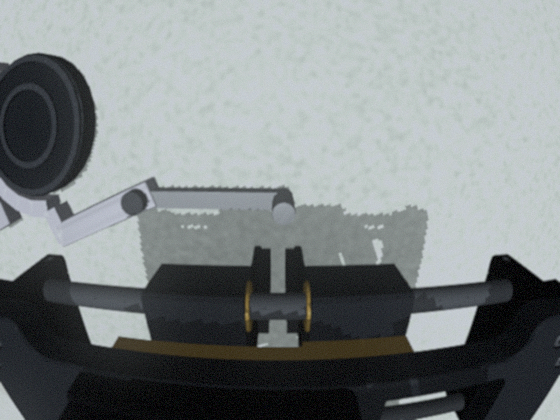

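Post top is at (284,207), so I'll nudge 2 mm sideways, lower 3 mm, and close in to contact.

Request:
play_rows(series=[[0.09, 0, 0.03, 0.02, 0, 0, 0], [0.09, -0.05, 0, 0, 0, 0, 0], [0.09, -0.05, 0, 0, 0, 0, 0], [0.09, -0.05, 0, 0, 0, 0, 0], [0.09, -0.03, 0, 0, 0, 0, 0], [0.09, -0.02, 0, 0, 0, 0, 0], [0.09, 0, 0, 0, 0, 0, 0]])

```text
time: 13.82
position: [0.4791, 0.0673, 0.0467]
tool_rot: [0.135, 0.694, -0.694, -0.134]
ft_force: [0.4, -0.3, 0.1]
grip_width: 0.008
```

Run:
```python
from h import *
o=robot.get_obs();print(o["position"],o["ft_force"],o["grip_width"]);R=Ro.from_quat(o["tool_rot"]).as_matrix()
print((R.T@(np.array([.492,.064,.037])-o["position"])*1000).round(1),(R.T@(np.array([.5243,.142,.037])-o["position"])*1000).round(1))
p=eyes.camera_params("wrist")
cv2.imwrite("pics/w11.png",bgr("wrist"))
```

```text
[0.47910494 0.06728304 0.04670362] [ 0.40442959 -0.34174298  0.07953189] 0.007993253898171892
[-13.2   9.7  -1.8] [-14.    9.7 -86.2]
```

View pics/w11.png

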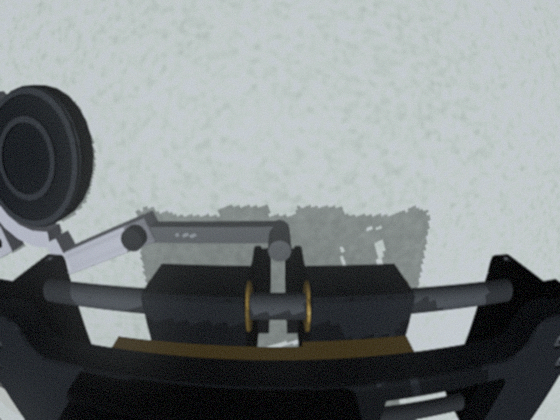

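Post is at (280,250), cradled at the finger gap. I'll start the swing as a constant tool-frame twist about the pivot.

Request:
play_rows(series=[[0.09, -0.03, 0, 0, 0, 0, 0], [0.09, -0.09, 0, 0.011, 0, -0.0333, 0], [0.09, -0.09, 0, 0.011, 0, -0.0333, 0], [0.09, -0.09, 0, 0.011, 0, -0.0333, 0], [0.09, -0.09, 0, 0.011, 0, -0.0333, 0], [0.09, -0.09, 0, 0.011, 0, -0.0333, 0], [0.09, -0.09, 0, 0.011, 0, -0.0333, 0], [0.09, 0, 0, 0, 0, 0, 0]])

```text
time: 14.53
position: [0.5348, 0.0536, 0.0466]
tool_rot: [0.086, -0.702, 0.702, -0.088]
ft_force: [0.9, 0.5, -0.9]
grip_width: 0.0081
```

```bash
cat > chk.py <<'E'
from h import *
import sys
o=robot.get_obs();print(o["position"],o["ft_force"],o["q"].round(2));R=Ro.from_quat(o["tool_rot"]).as_matrix()
print("pivot in tool mm",(R.T@(np.array([.5243,.142,.037])-o["position"])*1000).round(1),"push deg",np.degrees(np.arctan2(-R[1,0],-R[0,0])))
cv2.imwrite(sys.argv[1],bgr("wrist"))
E
python3 chk.py pics/w12.png
```

```text
[0.53484858 0.05360064 0.04655331] [ 0.8549177   0.52949188 -0.89470045] [-0.11  0.73  1.8   0.    0.61  1.22]
pivot in tool mm [-11.3   9.5 -88.3] push deg 14.141986088596248
```

View pics/w12.png

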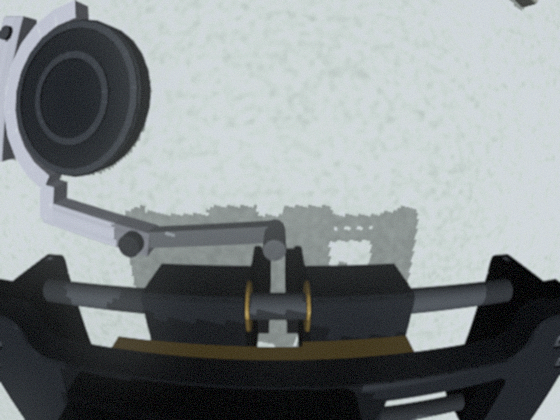

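The keeper follows. Radius has drifted out 2 mm, so I'll correct that and continue.

Request:
play_rows(series=[[0.09, -0.09, 0, 0.003, 0, -0.0333, 0], [0.09, -0.09, 0, 0.004, 0, -0.0333, 0], [0.09, -0.09, 0, 0.004, 0, -0.0333, 0], [0.09, -0.09, 0, 0.004, 0, -0.0333, 0], [0.09, -0.09, 0, 0.004, 0, -0.0333, 0], [0.09, -0.09, 0, 0.004, 0, -0.0333, 0], [0.09, 0, 0, 0, 0, 0, 0]])

```text
time: 15.17
position: [0.5817, 0.0778, 0.0466]
tool_rot: [0.298, -0.641, 0.641, -0.299]
ft_force: [0.0, 0.4, 0.4]
grip_width: 0.0081
```

```bash
python3 chk.py pics/w13.png
```

```text
[0.58171347 0.07780777 0.04657894] [0.03340347 0.37185476 0.41880451] [-0.06  0.76  1.67 -0.    0.71  0.64]
pivot in tool mm [-12.3   9.5 -85.3] push deg 49.99782284511103
```

View pics/w13.png

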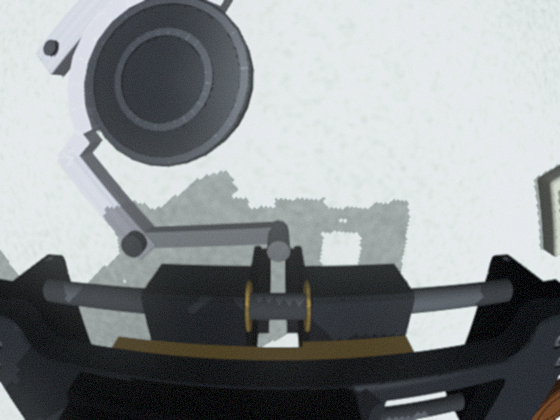

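Request:
play_rows(series=[[0.09, -0.09, 0, 0.009, 0, -0.0333, 0], [0.09, -0.09, 0, 0.009, 0, -0.0333, 0], [0.09, -0.09, 0, 0.009, 0, -0.0333, 0], [0.09, -0.09, 0, 0.009, 0, -0.0333, 0], [0.09, -0.06, 0, 0.006, 0, -0.0222, 0], [0.09, -0.03, 0, 0.003, 0, -0.0111, 0], [0.09, 0, 0, 0, 0, 0, 0]])

```text
time: 15.8
position: [0.6042, 0.1149, 0.0463]
tool_rot: [-0.454, 0.543, -0.542, 0.453]
ft_force: [-0.1, 0.3, -0.9]
grip_width: 0.0079
```

```bash
python3 chk.py pics/w14.png
```

```text
[0.60418324 0.11494484 0.04632151] [-0.08628507  0.28269348 -0.87370244] [ 0.01  0.79  1.59 -0.    0.76  0.18]
pivot in tool mm [-12.5   9.4 -83.4] push deg 79.82197833711734
```

View pics/w14.png

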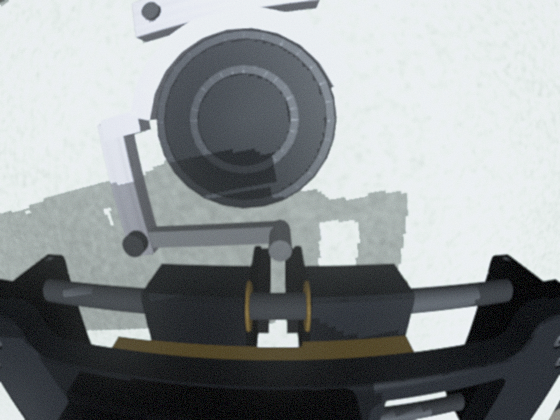

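About 10° remains, and the tray still sits in the nest. I'll close in small steps until the stop is felt.

Request:
play_rows(series=[[0.09, -0.03, 0, 0.006, 0, -0.0111, 0], [0.09, -0.03, 0, 0.006, 0, -0.0111, 0], [0.09, -0.03, 0, 0.006, 0, -0.0111, 0], [0.09, -0.02, 0, 0.003, 0, -0.0083, 0], [0.09, 0, 0, 0, 0, 0, 0]])

```text
time: 16.27
position: [0.608, 0.1248, 0.0464]
tool_rot: [-0.489, 0.511, -0.511, 0.488]
ft_force: [0.3, -1.5, -0.3]
grip_width: 0.0079
```

Request:
play_rows(series=[[0.09, -0.01, 0, 0, 0, -0.003, 0], [0.09, -0.01, 0, 0, 0, -0.003, 0], [0.09, 0, 0, 0, 0, 0, 0]])

```text
time: 16.52
position: [0.6083, 0.1254, 0.0464]
tool_rot: [0.495, -0.506, 0.507, -0.493]
ft_force: [-0.1, -7.5, -0.1]
grip_width: 0.0075
```

```bash
python3 chk.py pics/w15.png
```

```text
[0.60830502 0.12536983 0.04639579] [-0.12456442 -7.47945843 -0.0595926 ] [ 0.02  0.79  1.57 -0.    0.78  0.05]
pivot in tool mm [-14.5   9.5 -84.4] push deg 88.56489913464821
```

View pics/w15.png

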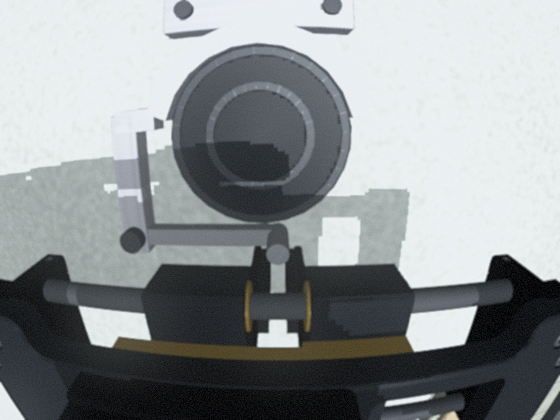

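A 7.5 N reaction shows the keeper is at its stop. I'll hold, back off and rise.

Request:
play_rows(series=[[0.09, 0, 0, 0, 0, 0, 0], [0.09, 0, 0, 0, 0, 0, 0], [0.09, 0, 0, 0, 0, 0, 0], [0.09, 0.05, 0, 0, 0, 0, 0], [0.09, 0.2, 0, 0, 0, 0, 0], [0.09, 0.3, 0, 0, 0, 0, 0], [0.09, 0.1, -0.3, 0, 0, 0, 0], [0.09, 0, -0.4, 0, 0, 0, 0], [0.09, 0, -0.4, 0, 0, 0, 0], [0.09, 0, -0.4, 0, 0, 0, 0], [0.09, 0, 0, 0, 0, 0, 0], [0.09, 0, 0, 0, 0, 0, 0]])

```text
time: 17.57
position: [0.609, 0.0624, 0.1999]
tool_rot: [0.491, -0.505, 0.508, -0.495]
ft_force: [0.6, -1.5, -0.9]
grip_width: 0.0081
```

```bash
python3 chk.py pics/w16.png
python3 - <<'E'
from h import *
import pickle
p=eyes.camera_params("wrist");pickle.dump(p,open("w16.pkl","wb"))
im=bgr("top");cv2.imwrite("pics/top1.png",im)
E
```

```text
[0.60904231 0.06235465 0.19985682] [ 0.60734856 -1.47097754 -0.91458686] [-0.08  0.56  1.52  0.    1.05 -0.05]
pivot in tool mm [-77.3 162.2 -88. ] push deg 88.48133107357728
```

View pics/w16.png

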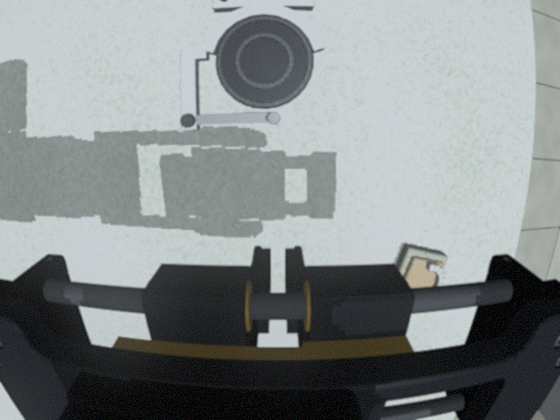

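View pics/top1.png

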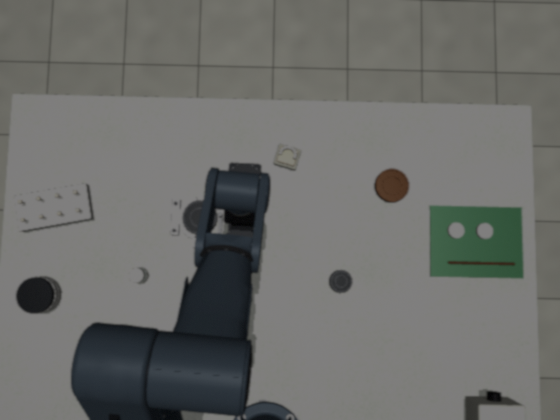

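Run:
```python
from h import *
import pickle
p=pickle.load(open("w16.pkl","rb"))
P=lambda u,z:onz("wrist",u,z,p)
V=P((188,120),.024);O=P((273,118),.037);T=P((264.5,60.5),.017);print(V,O,T)
d=(O-V)[:2];print(np.linalg.norm(d),"keeper rad",-(np.arctan2(d[1],d[0])+np.radians(.8)))
x=np.array([np.cos(np.radians(89.2)),np.sin(np.radians(89.2))]);y=np.array([-x[1],x[0]])
print("seat by pivot",V[:2]+.057*x-.075*y)
```

```text
[0.52239134 0.14221103 0.024     ] [0.60483174 0.14006059 0.037     ] [0.59800962 0.19640568 0.017     ]
0.08246843709105095 keeper rad 0.01211627912634937
seat by pivot [0.59817988 0.19815831]
```

```bash
python3 -c "
from rig import ticket
print(ticket.hand_in())"
```

```text
the job is handed in; nothing more can be done
None
```

The large tray is home in the nest, the keeper is closed behind it, and the job was handed in at about 18 s of the 72 s allowed; no verdict was reported.

I slid the tray along the bench between two half-open fingertips until it met the curved back with about 5 N. I then backed off, caught the keeper's post between the fingertips and swung it round its pivot to the stop, which I felt at about 7.5 N.

**Last checks:**
- **Tray:** its centre was about 2 mm from the seat, judged from where the pivot appears in the picture.
- **Keeper:** about 0.01 rad from closed.
- **Robot:** withdrawn and touching nothing.
- **Bystanders:** the small tray, jar and model were at the same pixels in the top view as at the start.

**Disagreements:** none of these checks failed. In that last picture the keeper measured 82.5 mm from pivot to post against the given 85 mm. The seat placed from different views also varied by 2–3 mm, about the calibration error.

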